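# Set sprung tweezers against a gauge rod

## Robot

A 6-joint arm with a two-finger parallel gripper is mounted at the origin on a cart in front of the work surface, level with it; the furniture and walls round the work are solid. World frame = base frame: x ahead of the robot, y to its left, z up, the work surface at z = 0. Lengths are in m, angles in rad, forces in N, time in s.
With the tool pointing down it reaches from about 0.375 to 0.9 m from the base axis. Payload 3.1 kg.
Tool frame: the origin (TCP) lies at the very end of the fingers, on their centre line; the grasp point (between the pads) lies 19 mm behind it; z points along the fingers, y is the line along which they close (so a half turn about z gives the same grasp; the last joint's range is limited). The gripper opens to 85 mm and grips with 20 to 120 N. Pads are 22 mm wide; open, the fingers measure 114 mm over their backs; the gripper's body (76 mm by 85 mm) begins 54 mm behind the grasp point. The pads swing forward as they close: fully open they stand 13 mm farther back than shut.
Start: joints at [-1.387, 0.527, 1.433, -0, 1.181, -0.178], TCP at [0.222, -0.584, 0.231] pointing down, gripper open.
Joint ranges: [-3.08, 3.08], [-0.75, 2.2], [0.22, 2.44], [-1.43, 4.57], [0, 2.65], [-2.85, 2.85]. Speed limits (rad/s): [2.79, 2.79, 3.14, 3.14, 3.14, 3.14].

## Interface

Orientations are given as a unit quaternion [x, y, z, w].
In Python, from station import sense, snapshot, camera_params, sign_off gives the robot as it stands.
- The arm moves only by the shell command python3 -m handwheel 'ROWS' [OPENING] [FORCE]. ROWS is JSON, a list that holds one entry, the list of rows, each a list of 4 numbers: the shift along the tool's x, y, z in units of 25 mm (1.0 is 25 mm), then the turn about the tool's z in units of 6 degrees (1.0 is 6 degrees). A call has 1 to 20 rows; each row shifts and turns the commanded pose from where the row before left it, along the tool's axes as they then stand; what a row does not reach is not made up. A row lasts 1/8 s, in which the tool goes at most 62.5 mm and 10.7 degrees, less where a joint would pass 70% of its speed; a pose out of reach is approached as far as the arm can. A call is refused whole if a number of a shift passes 1 or a number of a turn 1, either way. A call with a gripper value outside its range is refused whole. OPENING is the finger opening in mm, from 0 to 85.4, set as the call begins (- or left out, the last holds). The fingers move at their own pace and stop on an object; FORCE is the grip in N (left out, the last holds). Time passes only in rows, so rows that do not move let the fingers close. It gives the time, the measured TCP pose, the force, the opening and the grip force at its end, in the units of the state.
- sense(): the state, without advancing time (a new reading comes with each control period).
- snapshot(name): name is "scene" or "top" or "wrist"; returns (picture, depth): 420x560x3 uint8, red, green, blue; 420x560 float32, m along the optical axis (not along the pixel's ray), 0 where there is no reading.
- camera_params(name): a dict with "mtx" (3x3 intrinsics, pixels), "extrinsics" (4x4, takes a point from camera to world coordinates); the wrist camera has in their place "hand_eye" (4x4, takes a point from camera to tool coordinates, whose origin is the TCP and whose axes are the flange's). Camera axes: x right, y up, looking along -z (the intrinsics and any distortion apply to the point x, -y, -z); pixel columns grow to the right and rows downward; lengths in m; the calibration is good to about 2 mm. A picture is of the moment at which its call begins: read the wrist's pose just before it. camera_params takes no time and is no camera call.
- sign_off(): hands the job in; it is judged then, once.
The state is a dict: "t": time; "q": joint angles; "qd": joint speeds; "tau": joint torques, N m; "tcp_pos": TCP position; "tool_rot": TCP orientation; "force": force on the tool from outside, world axes, zero at the start; "ft_torque": the same for the moment, N m; "finger_gap": opening from 0.0 (shut) to 1.0 (fully open); "gripper_force": force on a finger pad.
Only numpy, scipy, OpenCV 4.12 (cv2) and the standard library are available. Lean on these libraries where they do the work, as an engineer would, in place of code of your own. Each camera call takes 0.05 s, during which the arm holds its last target. There are 200 camera calls.

## Task

Roll the blue gauge rod along the bench, without lifting it, until its white field with the two red lines faces up, and leave it lying there. Then pick up the sprung tweezers by their green finger plates, squeeze them so that the tip gap equals the spacing of the two red lines (12 mm), never pinching them nearly shut, and hold them steady a little above the rod with one tip over each line, the tweezers not touching the rod. Finish while holding them like that, and leave the petri dish, the bung and the blue filter capsule where they are.

Things in the scene. Friction and masses are not known exactly. Their poses are not given: they have to be found in the camera images.
- gauge_rod: Loose blue rod lying on the bench, 30 mm diameter, 100 mm long, 0.1 to 0.2 kg, dark end bands; 16 narrow flats, so it stays where left. Origin at its centre, y axis along the rod, z axis out through the middle of its white field (44 x 18 mm, two red lines). At the start the field faces the robot; a quarter turn rolled away from the robot (centre travels 24 mm) brings it up.
- rod_mark (a point): Middle of the white field on the rod's surface, halfway between the red lines; 30 mm above the bench when the field faces up.
- rod_line_a (a point): Middle of one red line (a 2 mm wide line running round the rod), 6 mm from rod_mark along the rod's +y.
- rod_line_b (a point): Middle of the other red line, 6 mm from rod_mark along the rod's -y; the lines are 12 mm apart.
- tweezers: Loose steel tweezers, 140 mm long, 48 g, standing on edge, closing horizontally. Origin on the bench amid the green finger plates; +x to the tips (48 mm ahead, 8 mm up); hinge 82 mm behind. Plates: 28 mm long (x), 16 mm tall from z=0. The +y arm is fixed in this frame, outer plate face y=+11 mm; the -y arm moves, face at y=-22 mm when open, -11 mm (plates parallel) at 12 mm gap.
- tweezers_jaw (a joint): Closing angle of the moving jaw: 0 = open (tip gap 30 mm), 0.1385 rad = gap 12 mm, stop at 0.2 rad (gap 4 mm). Gap = 30 mm - 130 mm x angle. 1 mm less over the plates means 1.6 mm less gap. The spring resists with 2.5 N at the plates when open, about 6 N at the 12 mm gap.
- tip_a (a point): Inner edge of the tip of the fixed arm (the tips are 2 mm thick and 4 mm tall; this point is at mid-height).
- tip_b (a point): Inner edge of the tip of the moving jaw; the tip gap is its distance from tip_a.
- petri: Bystander: closed yellow petri dish, 60 mm across, 15 mm high, origin under its centre.
- bung: Bystander: black rubber bung, 25 mm across, 23 mm high, origin under its centre.
- filter_capsule: Bystander: blue round filter capsule, 43 mm across, 34 mm high, origin under its centre.

How it is judged:
On the way, in this order (a step that is already met when the one before it is completed fails the run):
1. the rod lies on the bench at rest with its white field up, let go (height (world z) of rod_mark above 0.028 m and height (world z) of gauge_rod below 0.018 m and linear speed of gauge_rod below 0.02 m/s and contact force between the fingers and gauge_rod below 0.1 N), for 0.3 s.
2. the tweezers are picked up (height (world z) of tip_a above 0.025 m and height (world z) of tweezers above 0.01 m and contact force between the fingers and tweezers above 0.5 N), for 0.2 s.
At the end, for the whole second after the job is handed in: The rod lies still on the bench with its white field up (within about 30 degrees); the robot holds the tweezers still in the air, tip gap 12 mm within 2.5 mm, both tips 3 to 35 mm above the rod's top and each within 7 mm, seen from above, of its own red line (height (world z) of rod_mark above 0.028 m and height (world z) of gauge_rod below 0.018 m and linear speed of gauge_rod below 0.02 m/s and contact force between the fingers and tweezers above 0.5 N and distance between tip_a and tip_b between 0.0095 and 0.0145 m and velocity of joint tweezers_jaw between -0.05 and 0.05 rad/s and linear speed of tweezers below 0.03 m/s and height (world z) of tip_a between 0.033 and 0.065 m and height (world z) of tip_b between 0.033 and 0.065 m and height (world z) of tweezers above 0.015 m and ((horizontal distance between tip_a and rod_line_a below 0.007 m and horizontal distance between tip_b and rod_line_b below 0.007 m) or (horizontal distance between tip_a and rod_line_b below 0.007 m and horizontal distance between tip_b and rod_line_a below 0.007 m))); the arm keeps its last pose, push and grip.
It fails at once if the tweezers are pinched to a gap under 6 mm (distance between tip_a and tip_b below 0.006 m).
It fails at once if the rod is lifted off the bench (height (world z) of gauge_rod above 0.025 m).
It fails at once if the tweezers touch the rod (contact force between tweezers and gauge_rod above 0.3 N).
It fails at once if a bystander is moved more than 20 mm (distance of any of petri, bung, filter_capsule from where it was at the start of the episode above 0.02 m).
It also fails if it takes over 64 s, if anything falls off the work surface, if the arm or the gripper's body presses on something with over 40 N, if the wrist force passes 120 N, or if a joint passes its speed limit or range.

## Working session

There is one attempt and no reset: what is moved stays moved. The work goes in short steps, Python scripts to look and compute and a shell command to move; the robot and the scene stay as the last step left them, time stands still between calls to the robot, and variables do not carry over. Pictures are saved under pics/ and viewed, at most 10 in all, crops included, and the job is handed in when it is done.

```bash
mkdir -p pics; ls; cat > h.py <<'E'
import numpy as np, cv2
from scipy.spatial.transform import Rotation as R
from station import sense, snapshot, camera_params, sign_off
def cam(name):
    p=camera_params(name); K=np.array(p["mtx"])
    if "extrinsics" in p: return K,np.array(p["extrinsics"]),p
    s=sense(); T=np.eye(4); T[:3,:3]=R.from_quat(s["tool_rot"]).as_matrix(); T[:3,3]=s["tcp_pos"]
    return K,T@np.array(p["hand_eye"]),p
def ray(K,E,uv,z):
    uv=np.atleast_2d(np.asarray(uv,float)); d=np.c_[(uv-[K[0,2],K[1,2]])/[K[0,0],K[1,1]],np.ones(len(uv))]
    d=d*[1,-1,-1]@E[:3,:3].T; o=E[:3,3]
    return o+d*((z-o[2])/d[:,2])[:,None]
def points(K,E,dep):
    v,u=np.mgrid[:dep.shape[0],:dep.shape[1]]
    c=np.stack([(u-K[0,2])/K[0,0]*dep,-(v-K[1,2])/K[1,1]*dep,-dep],-1)
    return c@E[:3,:3].T+E[:3,3]
def grab(name,fn):
    K,E,p=cam(name); im,d=snapshot(name); cv2.imwrite("pics/"+fn+".png",im[:,:,::-1]); np.savez("pics/"+fn+".npz",im=im,d=d,K=K,E=E); return im,d,K,E
E
python3 - <<'E'
from h import *
s=sense(); print(s)
for n in("scene","top"):
    im,d,K,E=grab(n,n+"0"); print(n,K.tolist(),E.round(3).tolist(),[k for k in camera_params(n)])
print(camera_params("wrist"))
a=cv2.imread("pics/scene0.png");b=cv2.imread("pics/top0.png")
E
```

```text
pics
{'t': 0.0, 'q': array([-1.38647741e+00,  5.28461241e-01,  1.43390162e+00,  2.11496394e-06,
        1.18140366e+00, -1.78495331e-01]), 'qd': array([-1.28418096e-03, -2.40304398e-05,  3.07123993e-05, -2.01161456e-04,
        8.20550722e-04, -7.78395163e-04]), 'tau': array([-3.62752944e-04, -4.42353845e+01, -1.78024596e+01, -3.45712142e-04,
        8.49109143e-03, -1.13699394e-05]), 'tcp_pos': array([ 0.22171405, -0.58358608,  0.23033687]), 'tool_rot': array([ 9.83590294e-01,  1.80413281e-01, -2.18704964e-06, -1.08693482e-03]), 'force': array([-0.56148933, -0.60268888,  0.42955688]), 'ft_torque': array([0.00280608, 0.0273884 , 0.02167172]), 'gripper_force': 0.0, 'finger_gap': 0.9972615535108267}
scene [[495.1910886959248, 0.0, 282.9986001362749], [0.0, 495.1910886959248, 209.86601811003524], [0.0, 0.0, 1.0]] [[-0.627, 0.566, -0.536, -0.214], [-0.779, -0.447, 0.44, 0.605], [0.009, 0.693, 0.721, 1.12], [0.0, 0.0, 0.0, 1.0]] ['mtx', 'extrinsics']
top [[399.5345857080399, 0.0, 279.5948680919697], [0.0, 399.5345857080399, 207.05087069323238], [0.0, 0.0, 1.0]] [[0.021, 0.985, -0.172, 0.432], [-1.0, 0.019, -0.014, -0.048], [-0.01, 0.172, 0.985, 0.956], [0.0, 0.0, 0.0, 1.0]] ['mtx', 'extrinsics']
{'mtx': array([[301.17484267,   0.        , 281.10101755],
       [  0.        , 301.17484267, 211.21440908],
       [  0.        ,   0.        ,   1.        ]]), 'hand_eye': array([[ 5.46228113e-04,  9.56878353e-01,  2.90488414e-01,
         7.47657441e-02],
       [ 9.99999832e-01, -5.79201005e-04,  2.75290925e-05,
        -1.09730567e-03],
       [ 1.94593174e-04,  2.90488350e-01, -9.56878509e-01,
        -1.43634466e-01],
       [ 0.00000000e+00,  0.00000000e+00,  0.00000000e+00,
         1.00000000e+00]])}
```

View pics/top0.png

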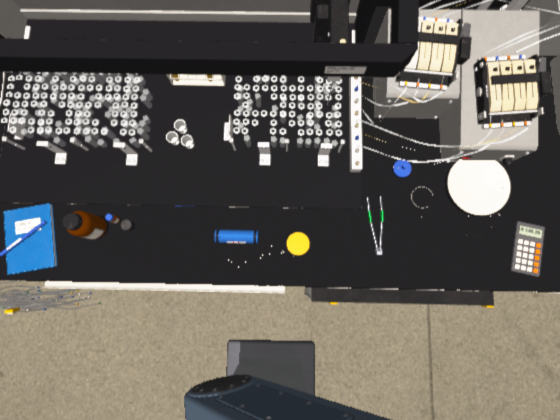

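View pics/scene0.png

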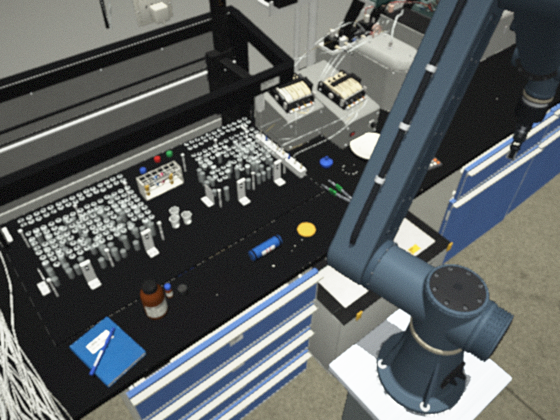

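The top view shows the rod near (236,237) with its field facing the robot, the petri dish at (298,244), and the tweezers with their hinge at (379,252), plates near (376,216) and tips near (375,198) pointing away from the robot. The capsule is at (402,168) and the bung at (125,225). The scene view agrees.

```bash
python3 - <<'E'
from h import *
for n in("top","scene"):
    z=np.load(f"pics/{n}0.npz"); im,d,K,E=z["im"],z["d"],z["K"],z["E"]
    P=points(K,E,d); hsv=cv2.cvtColor(im,cv2.COLOR_RGB2HSV)
    M={"blue":cv2.inRange(hsv,(100,120,60),(125,255,255)),"yellow":cv2.inRange(hsv,(20,150,100),(32,255,255)),"green":cv2.inRange(hsv,(50,120,60),(85,255,255)),"red":cv2.inRange(hsv,(0,120,80),(8,255,255))}
    for k,m in M.items():
        nn,L,st,c=cv2.connectedComponentsWithStats(m)
        for i in range(1,nn):
            if st[i,4]>8:
                p=P[L==i]; p=p[d[L==i]>0]
                if len(p) and abs(p[:,2].mean())<.1: print(n,k,st[i],c[i].round(1),np.median(p,0).round(3),p.min(0).round(3),p.max(0).round(3), "z0/15:",ray(K,E,c[i],.015).round(3))
z=np.load("pics/top0.npz");im,K,E,d=z["im"],z["K"],z["E"],z["d"];P=points(K,E,d)
for n_,uv in dict(hinge=(379,252),tl=(368,198),tr=(382,198)).items(): print(n_,ray(K,E,uv,.008).round(3))
for uv in [(200,55),(300,55),(265,150),(323,155),(355,165),(300,120),(380,60),(228,130)]: print(uv,P[uv[1],uv[0]].round(3))
c1=cv2.resize(im[170:275,200:280],None,fx=5,fy=5,interpolation=cv2.INTER_CUBIC); c2=cv2.resize(im[170:275,340:420],None,fx=5,fy=5,interpolation=cv2.INTER_CUBIC)
cv2.imwrite("pics/crop0.png",np.hstack([c1,c2])[:,:,::-1])
E
```

```text
top blue [393 160  19  18 275] [401.9 168.5] [ 0.694 -0.328  0.018] [ 0.675 -0.357 -0.002] [ 0.723 -0.308  0.037] z0/15: [[ 0.696 -0.33   0.015]]
top blue [   0  203   58   72 2847] [ 29.  240.3] [0.5   0.556 0.015] [ 0.425  0.489 -0.004] [0.595 0.64  0.028] z0/15: [[0.504 0.558 0.015]]
top blue [175 205   6   2  11] [177.7 205.5] [0.595 0.21  0.011] [0.594 0.203 0.008] [0.596 0.218 0.02 ] z0/15: [[0.595 0.21  0.015]]
top blue [105 213   8   8  53] [108.4 216.5] [0.561 0.362 0.046] [ 0.552  0.352 -0.002] [0.576 0.39  0.05 ] z0/15: [[0.565 0.374 0.015]]
top blue [214 229   3  14  35] [215.  235.5] [0.522 0.114 0.026] [ 0.509  0.111 -0.002] [0.542 0.122 0.033] z0/15: [[0.524 0.117 0.015]]
top blue [218 229  37  15 456] [235.6 235.3] [0.525 0.067 0.028] [ 0.508  0.023 -0.002] [0.543 0.11  0.034] z0/15: [[0.526 0.068 0.015]]
top blue [255 230   4  14  42] [256.8 236.8] [0.522 0.016 0.025] [ 0.508  0.015 -0.002] [0.541 0.02  0.033] z0/15: [[0.523 0.018 0.015]]
top yellow [286 231  24  25 467] [297.7 243.3] [ 0.511 -0.08   0.005] [ 0.483 -0.107 -0.004] [ 0.54  -0.052  0.011] z0/15: [[ 0.51
[... 1560 characters left out ...]
 [ 0.544 -0.051  0.013] z0/15: [[ 0.503 -0.073  0.015]]
scene green [336 183   7   9  34] [338.3 186.9] [ 0.581 -0.278  0.008] [ 0.567 -0.295 -0.003] [ 0.603 -0.271  0.02 ] z0/15: [[ 0.577 -0.274  0.015]]
scene green [330 187   7   8  29] [332.4 190.7] [ 0.579 -0.249  0.008] [ 0.564 -0.267 -0.004] [ 0.601 -0.242  0.023] z0/15: [[ 0.576 -0.248  0.015]]
hinge [[ 0.494 -0.271  0.008]]
tl [[ 0.623 -0.248  0.008]]
tr [[ 0.624 -0.281  0.008]]
(200, 55) [0.768 0.089 0.387]
(300, 55) [ 0.771 -0.067  0.386]
(265, 150) [0.724 0.002 0.054]
(323, 155) [ 0.724 -0.137  0.025]
(355, 165) [ 0.693 -0.21   0.05 ]
(300, 120) [ 0.775 -0.077  0.116]
(380, 60) [ 0.764 -0.19   0.386]
(228, 130) [0.784 0.096 0.024]
```

View pics/crop0.png

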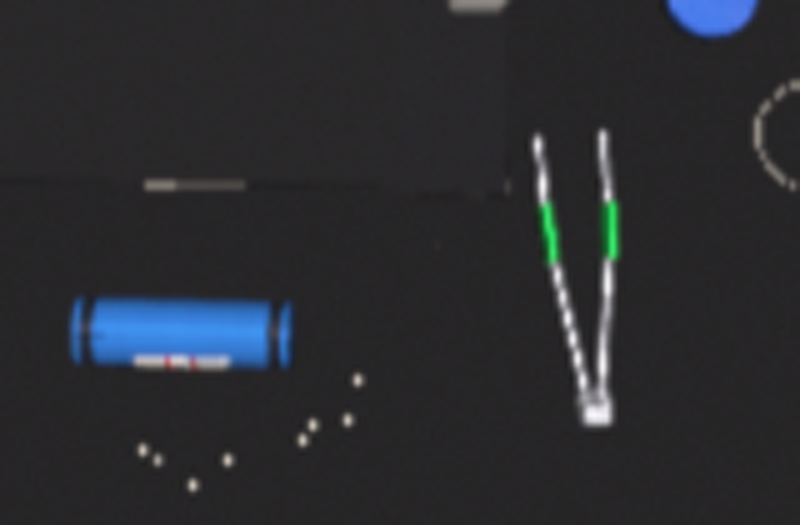

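```bash
python3 -m handwheel '[[[0,0,0,0.865],[0,0,0,0.865],[0,0,0,0.865],[0,0,0,0.865],[0.35,-1,0,0],[0.35,-1,0,0],[0.35,-1,0,0],[0.35,-1,0,0],[0.35,-1,0,0],[0.35,-1,0,0],[0.35,-1,0,0],[0.35,-1,0,0],[0.35,-1,0,0],[0.35,-1,0,0],[0.35,-1,0,0],[0.35,-1,0,0],[0.35,-1,0,0],[0.35,-1,0,0],[0.35,-1,0,0],[0.35,-1,0,0]]]' 50 20 && python3 -m handwheel '[[[0.35,-1,0.2,0],[0.35,-1,0.2,0],[0.35,-1,0.2,0],[0.35,-1,0.2,0],[0.35,-1,0.2,0],[0.35,-1,0.2,0],[0.35,-1,0.2,0],[0.35,-1,0.2,0],[0.35,-1,0.2,0],[0.35,-1,0.2,0],[0,0,0,0]]]'
python3 - <<'E'
from h import *
print(sense()); grab("wrist","w1")
E
```

```text
t: 2.6
tcp_pos: [0.3618, -0.1828, 0.2314]
tool_rot: [1.0, 0.0, 0.0, 0.0]
force: [0.8, -0.3, -0.2]
finger_gap: 0.584
gripper_force: 0.0
t: 3.98
tcp_pos: [0.4488, 0.0674, 0.1811]
tool_rot: [1.0, 0.002, -0.0, -0.0]
force: [0.1, -1.1, -0.1]
finger_gap: 0.589
gripper_force: 0.0
{'t': 3.975, 'q': array([-9.79682825e-02,  3.80405643e-01,  1.90285539e+00,  6.45142037e-05,
        8.58685712e-01,  1.46908439e+00]), 'qd': array([-0.03776094, -0.01244012,  0.01508977, -0.01678855,  0.0070322 ,
       -0.02066023]), 'tau': array([  0.62396552, -31.61103129, -12.62016177,   0.09945434,
        -0.04881792,   0.09478972]), 'tcp_pos': array([0.44879898, 0.0674401 , 0.18106614]), 'tool_rot': array([ 9.99998271e-01,  1.85074262e-03, -1.73729685e-04, -4.19396346e-05]), 'force': array([ 0.10612797, -1.05828372, -0.14660498]), 'ft_torque': array([-0.02941227,  0.00987598,  0.00859711]), 'gripper_force': 0.0, 'finger_gap': 0.5891042596131049}
```

View pics/w1.png

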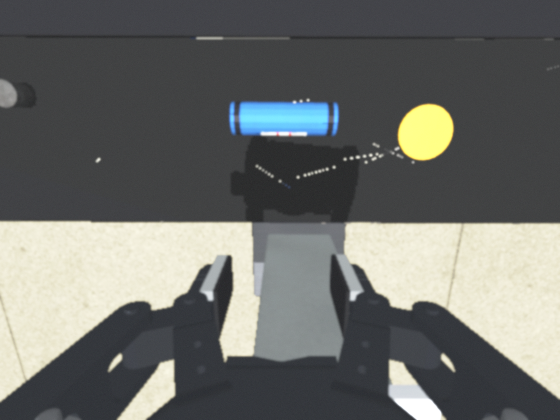

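The wrist view shows the rod at (284,119), parallel to the image rows with its field facing the robot (row 133). The open fingers are squared to it.

```bash
python3 -m handwheel '[[[0,0,1,0],[0,0,1,0],[0,0,1,0],[0,0,1,0],[0,0,1,0],[0,0,1,0],[0,0,0.7,0],[0,0,0.3,0],[0.6,0,0,0],[0.6,0,0,0],[0.4,0,0,0],[0.15,0,0,0],[0.15,0,0,0],[0.15,0,0,0],[0.15,0,0,0],[0.15,0,0,0],[0.15,0,0,0],[0,0,0,0]]]' 
python3 - <<'E'
from h import *
for n in("top","wrist"):
    im,d,K,E=grab(n,n+"2"); hsv=cv2.cvtColor(im,cv2.COLOR_RGB2HSV)
    P=points(K,E,d); m=cv2.inRange(hsv,(100,120,60),(125,255,255))>0
    m&=(abs(P[...,0]-.53)<.05)&(abs(P[...,1]-.067)<.06)&(d>0); p=P[m]; print(n,m.sum(),p.min(0).round(3),p.max(0).round(3),np.median(p,0).round(3))
a=cv2.imread("pics/top2.png")[205:265,190:330];b=cv2.imread("pics/wrist2.png")
cv2.imwrite("pics/c2.png",np.vstack([cv2.resize(a,(560,240),interpolation=2),b[:360]]))
E
```

```text
t: 6.28
tcp_pos: [0.5122, 0.0658, 0.0063]
tool_rot: [1.0, 0.0, 0.001, 0.0]
force: [-0.1, -0.7, -0.2]
finger_gap: 0.584
gripper_force: 0.1
top 27 [ 0.528  0.016 -0.002] [0.556 0.026 0.034] [0.541 0.017 0.028]
wrist 1995 [ 0.514  0.007 -0.001] [0.554 0.127 0.032] [0.55  0.059 0.023]
```

View pics/c2.png

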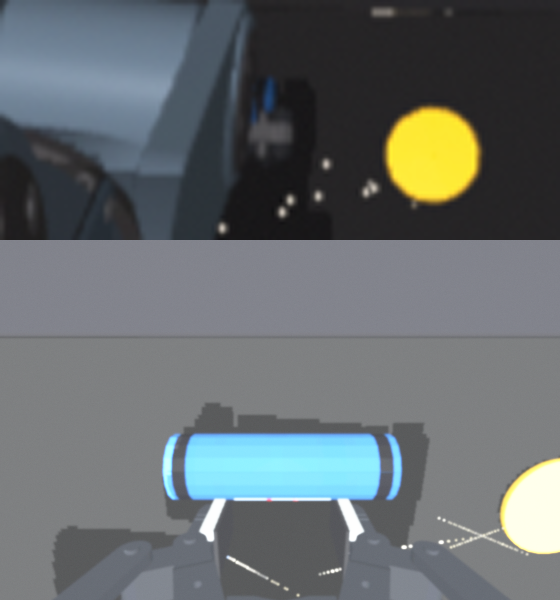

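The rod moved about 13 mm, but the white strip still sits at the rear edge (around row 498 of the composite), so it mostly slid. I'll use the finger as a rack on the rod's rear side instead, pushing forward and up equally.

```bash
cat > roll.py <<'E'
from h import *
import sys
im,d,K,E=grab("wrist",sys.argv[1]); hsv=cv2.cvtColor(im,cv2.COLOR_RGB2HSV)
blue=cv2.inRange(hsv,(90,70,60),(130,255,255))
n,L,st,c=cv2.connectedComponentsWithStats(cv2.morphologyEx(blue,cv2.MORPH_CLOSE,np.ones((3,15),np.uint8)))
i=1+np.argmax(st[1:,4]); x0,y0,w,h,_=st[i]; print("rod box",st[i], 'tcp',sense()["tcp_pos"].round(4))
u=x0+w//2-int(0.12*w); col=slice(x0+int(.32*w),x0+int(.40*w))
isb=(blue[:,col]>0).mean(1)>.5
isw=((hsv[:,col,1]<70)&(hsv[:,col,2]>170)).mean(1)>.5
rows=[r for r in range(max(0,y0-30),min(420,y0+h+40)) if isb[r] or isw[r]]
# keep contiguous run
run=[r for r in rows if r>=y0]; end=run[0]
for r in run:
    if r<=end+2: end=r
wr=[r for r in range(y0,end+1) if isw[r]]
print("rows top",y0,"bottom",end,"white",(wr[0],wr[-1]) if wr else None)
def dirv(r):
    p=ray(K,E,[x0+w/2,r],0)[0]-E[:3,3]; p=p[[0,2]]; return p/np.linalg.norm(p)
o=E[[0,2],3]; rr=.015; ang=lambda v:np.arctan2(v[0],-v[1])
a1,a2=ang(dirv(y0-.5)),ang(dirv(end+.5)); 
b=(a1+a2)/2; D=rr/np.sin(abs(a1-a2)/2); print("centre from edges",(o+D*np.array([np.sin(b),-np.cos(b)])).round(4))
# with height fixed: use front edge tangent
from scipy.optimize import brentq
f=lambda xc:(lambda v:v[0]*np.cos(a1)+v[1]*np.sin(a1)-rr*-1)(np.array([xc,.015])-o)
xc=brentq(f,.3,.8); print("xc from front edge",round(xc,4))
c0=np.array([xc,.015])
for r in ([wr[0]-.5,wr[-1]+.5] if wr else []):
    v=dirv(r); q=o-c0; B=q@v; disc=B*B-(q@q-rr*rr); p=o+v*(-B-np.sqrt(max(disc,0)))-c0
    print("white edge: deg above rear horizontal",round(np.degrees(np.arctan2(p[1],-p[0])),1))
E
python3 -m handwheel '[[[-0.2,0,0,0],[0,0,0.06,0],[0,0,0.05,0],[0,0,0,0],[0.1,0,0,0],[0.1,0,0,0],[0.045,0,-0.04,0],[0.045,0,-0.04,0],[0.045,0,-0.04,0],[0.045,0,-0.04,0],[0.045,0,-0.04,0],[0.045,0,-0.04,0],[0.045,0,-0.04,0],[0.045,0,-0.04,0],[0.045,0,-0.04,0],[0.045,0,-0.04,0],[-0.4,0,0,0],[-0.4,0,0,0],[0,0,0,0]]]' 20
python3 roll.py w3
```

```text
t: 8.75
tcp_pos: [0.5007, 0.066, 0.0134]
tool_rot: [1.0, 0.0, -0.001, -0.0]
force: [0.0, -0.3, 0.7]
finger_gap: 0.229
gripper_force: 0.0
rod box [  161   127   244    69 12542] tcp [0.5019 0.0659 0.0135]
rows top 127 bottom 195 white (157, 193)
centre from edges [0.5573 0.0227]
xc from front edge 0.5571
white edge: deg above rear horizontal 102.5
white edge: deg above rear horizontal 13.7
```

View pics/w3.png

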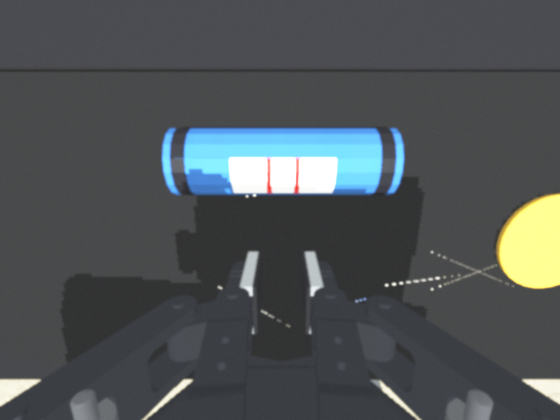

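The rod rolled well: the white field now spans rows 157–193 of rod rows 127–195, with about one more facet (17–22°) to go.

```bash
python3 -m handwheel '[[[0,0,0.38,0],[0.4,0,0,0],[0.4,0,0,0],[0.14,0,0,0],[0.14,0,0,0],[0.045,0,-0.045,0],[0.045,0,-0.045,0],[0.045,0,-0.045,0],[0.045,0,-0.045,0],[0.045,0,-0.045,0],[-0.4,0,0,0],[-0.5,0,0,0],[0,0,0,0]]]' && python3 roll.py w4
```

```text
t: 10.42
tcp_pos: [0.5104, 0.0661, 0.0095]
tool_rot: [1.0, 0.0, -0.002, -0.0]
force: [-0.1, -0.2, -1.4]
finger_gap: 0.235
gripper_force: 0.0
rod box [  158   132   251    72 12440] tcp [0.5118 0.066  0.0096]
rows top 132 bottom 202 white (147, 190)
centre from edges [0.5651 0.0236]
xc from front edge 0.5647
white edge: deg above rear horizontal 129.3
white edge: deg above rear horizontal 53.4
```

```bash
cat > rodm.py <<'E'
from h import *
import sys
im,d,K,E=grab("wrist",sys.argv[1]); hsv=cv2.cvtColor(im,cv2.COLOR_RGB2HSV)
m=cv2.inRange(hsv,(0,90,80),(10,255,255))|cv2.inRange(hsv,(170,90,80),(180,255,255))
n,L,st,c=cv2.connectedComponentsWithStats(m); print("tcp",sense()["tcp_pos"].round(4))
for i in range(1,n):
    if st[i,4]>10: print("red",st[i],ray(K,E,c[i],.029).round(4))
w=((hsv[...,1]<60)&(hsv[...,2]>150)).astype(np.uint8)
w=cv2.morphologyEx(w,cv2.MORPH_CLOSE,np.ones((3,7),np.uint8)); n,L,st,c=cv2.connectedComponentsWithStats(w)
for i in range(1,n):
    if st[i,4]>150: print("white",st[i],ray(K,E,c[i],.029).round(4))
b=cv2.inRange(hsv,(90,70,60),(130,255,255)); b=cv2.morphologyEx(b,cv2.MORPH_CLOSE,np.ones((25,25),np.uint8)); cs,_=cv2.findContours(b,0,1)
for q in cs:
    if cv2.contourArea(q)>1500:
        r=cv2.minAreaRect(q); bx=cv2.boxPoints(r); P=ray(K,E,bx,.015); print("rod",np.round(r[0],1),np.round(r[1],1),round(r[2],1),P.round(4).tolist())
E
python3 -m handwheel '[[[0,0,-1,0],[0,0,-1,0],[0,0,-1,0],[0,0,-1,0],[0,0,-1,0],[0,0,-1,0],[0,0,0,0],[0,0,0,0]]]' 60 && python3 rodm.py w5
```

```text
t: 11.48
tcp_pos: [0.5125, 0.0659, 0.1591]
tool_rot: [1.0, 0.0, -0.0, -0.0]
force: [-0.2, 0.7, -0.3]
finger_gap: 0.705
gripper_force: 0.0
tcp [0.5122 0.0659 0.1588]
white [ 257  140   52   22 1085] [[0.5607 0.0665 0.029 ]]
white [  0 156  11  19 157] [[0.5465 0.3185 0.029 ]]
white [186 257  29  47 487] [[0.4305 0.1506 0.029 ]]
white [348 256  29  48 486] [[ 0.4307 -0.0164  0.029 ]]
white [   0  281  181  116 9368] [[0.3872 0.3021 0.029 ]]
white [ 208  281   66   85 3589] [[0.382  0.1133 0.029 ]]
white [ 383  282  177  113 8833] [[ 0.388  -0.1658  0.029 ]]
white [ 108  363   61   57 2011] [[0.2793 0.2272 0.029 ]]
white [ 394  363   61   57 2027] [[ 0.2798 -0.0933  0.029 ]]
rod [282.  148.5] [ 35. 116.] 90.0 [[0.5767, 0.12, 0.015], [0.5768, 0.0129, 0.015], [0.5445, 0.011, 0.015], [0.5444, 0.1218, 0.015]]
```

View pics/w5.png

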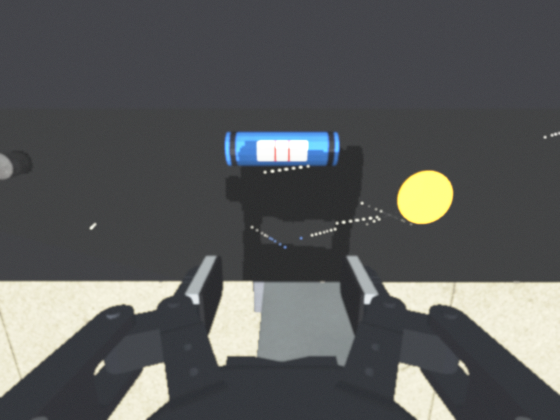

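The field faces up: white spans about (257–309, 140–162) with both red lines centred on the rod. Next are the tweezers.

```bash
cat > twz.py <<'E'
from h import *
import sys
im,d,K,E=grab("wrist",sys.argv[1]); hsv=cv2.cvtColor(im,cv2.COLOR_RGB2HSV); s=sense()
print("tcp",s["tcp_pos"].round(4),"yaw",np.degrees(2*np.arctan2(s["tool_rot"][1],s["tool_rot"][0])).round(2))
zz=float(sys.argv[2])
m=cv2.inRange(hsv,(45,90,50),(85,255,255)); n,L,st,c=cv2.connectedComponentsWithStats(m)
for i in range(1,n):
    if st[i,4]>25:
        q=np.argwhere(L==i)[:,::-1].astype(np.float32); P=ray(K,E,q,zz)[:,:2]; mu=P.mean(0)
        w,V=np.linalg.eigh(np.cov(P.T)); v=V[:,1]*np.sign(V[0,1]); t=(P-mu)@v
        mid=(t.max()+t.min())/2
        print("plate",st[i],"centre",(mu+mid*v).round(4),"yaw",np.degrees(np.arctan2(v[1],v[0])).round(1),"len",np.ptp(t).round(4),"wid",np.ptp((P-mu)@V[:,0]).round(4))
E
python3 -m handwheel '[[[-0.04,1,0,0],[-0.04,1,0,0],[-0.04,1,0,0],[-0.04,1,0,0],[-0.04,1,0,0],[-0.04,1,0,0],[-0.04,1,0,0],[-0.04,1,0,0],[-0.04,1,0,0],[-0.04,1,0,0],[-0.04,1,0,0],[-0.04,1,0,0],[0,0.9,0,0],[0,0,0,-0.83],[0,0,0,-0.83],[0,0,0,0],[0,0,0,0]]]' && python3 twz.py w6 .016
```

```text
t: 13.65
tcp_pos: [0.5009, -0.2566, 0.1593]
tool_rot: [0.996, 0.086, -0.0, -0.0]
force: [-0.3, 0.1, 0.2]
finger_gap: 0.702
gripper_force: 0.0
tcp [ 0.501  -0.2566  0.1594] yaw 9.94
plate [284 100   9  32 224] centre [ 0.5786 -0.248 ] yaw 8.6 len 0.0269 wid 0.0067
plate [314 104  13  33 248] centre [ 0.5802 -0.2771] yaw -0.1 len 0.0284 wid 0.0073
```

View pics/w6.png

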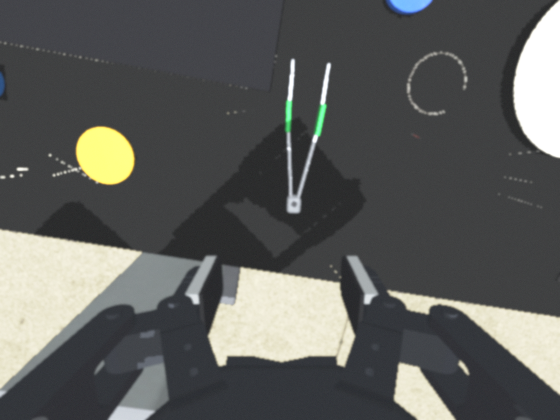

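The wrist view shows the plates at (288,116) and (320,121) and the hinge at (294,204). The left arm is the fixed one, with yaw about 8.6°.

```bash
python3 -m handwheel '[[[0,0,0,0.2],[0.8,0.13,0,0],[0.8,0.13,0,0],[0.8,0.13,0,0],[0.72,0.13,0,0],[0,0,1,0],[0,0,1,0],[0,0,1,0],[0,0,1,0],[0,0,0.56,0],[0,0,0,0],[0,0,0,0]]]' && python3 twz.py w7 .016
```

```text
t: 15.2
tcp_pos: [0.5808, -0.258, 0.0466]
tool_rot: [0.997, 0.077, 0.001, 0.001]
force: [-0.1, -0.3, 0.5]
finger_gap: 0.702
gripper_force: 0.0
tcp [ 0.5809 -0.2581  0.0468] yaw 8.78
plate [263 220   9  47 385] centre [ 0.5798 -0.248 ] yaw 7.9 len 0.031 wid 0.0051
plate [305 223  17  48 490] centre [ 0.5817 -0.2766] yaw 2.7 len 0.0317 wid 0.0082
```

View pics/w7.png

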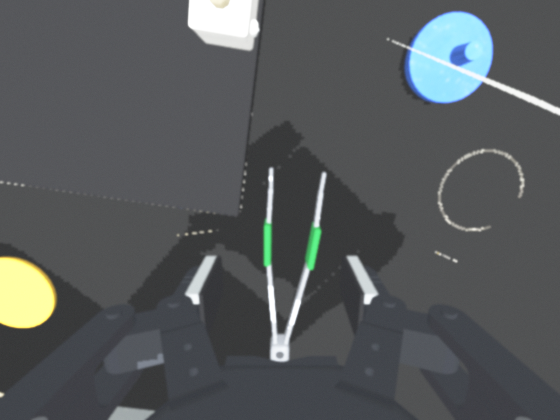

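The fingers straddle the plates, which sit at (268,243) and (313,248) with the finger centre at column 281. That is the intended centring. Descending and squeezing gently.

```bash
python3 -m handwheel '[[[0,0,0.7,0],[0,0,0.6,0],[0,0,0.45,0],[0,0,0,0],[0,0,0,0]]]' 45 20 && python3 -m handwheel '[[[0,0,0,0],[0,0,0,0],[0,0,0,0],[0,0,0,0]]]' 30 && python3 -m handwheel '[[[0,0,0,0],[0,0,0,0],[0,0,0,0],[0,0,0,0]]]' 25 && python3 -m handwheel '[[[0,0,0,0],[0,0,0,0],[0,0,0,0],[0,0,0,0]]]' 23 && python3 twz.py w8 .016
```

```text
t: 15.88
tcp_pos: [0.5793, -0.2569, 0.0009]
tool_rot: [0.997, 0.077, -0.001, -0.001]
force: [-0.1, 0.2, 0.5]
finger_gap: 0.525
gripper_force: 0.0
t: 16.38
tcp_pos: [0.5801, -0.2574, 0.0019]
tool_rot: [0.997, 0.077, -0.0, -0.0]
force: [-0.3, -0.7, 0.2]
finger_gap: 0.359
gripper_force: 5.7
t: 16.88
tcp_pos: [0.5801, -0.2576, 0.0019]
tool_rot: [0.997, 0.077, 0.0, 0.0]
force: [0.8, -0.2, -0.3]
finger_gap: 0.293
gripper_force: 7.7
t: 17.38
tcp_pos: [0.5801, -0.2576, 0.0019]
tool_rot: [0.997, 0.077, 0.0, 0.0]
force: [0.3, 0.0, -0.1]
finger_gap: 0.268
gripper_force: 8.9
tcp [ 0.5801 -0.2576  0.002 ] yaw 8.79
plate [ 280  251   27   61 1072] centre [ 0.5805 -0.2629] yaw 21.6 len 0.0345 wid 0.0121
plate [ 256  258   27   64 1105] centre [ 0.5737 -0.2515] yaw 18.9 len 0.0362 wid 0.0117
```

View pics/w8.png

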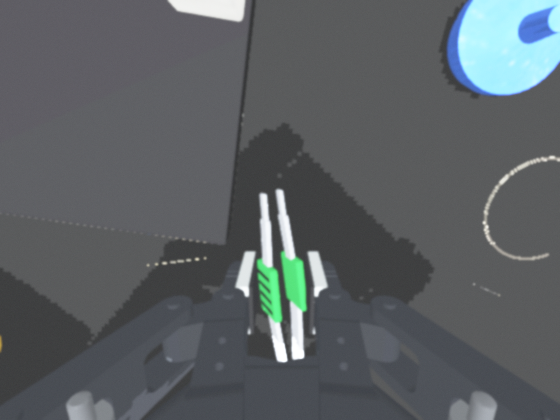

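The tweezers twisted in the pads, by about 8–10° relative to the tool, with the left plate lying further back. I'm releasing to re-grasp with the tool on the bisector of the arms, so the squeeze is symmetric.

```bash
python3 - <<'E'
from h import *
z=np.load("pics/w8.npz");K,E=z["K"],z["E"]
t=ray(K,E,[(268,195),(277,190),(264,195),(280,190)],.010);print(t.round(4),np.linalg.norm(t[0]-t[1]),np.linalg.norm(t[2]-t[3]))
E
python3 -m handwheel '[[[0,0,0,0],[0,0,0,0],[0,0,0,0],[0,0,0,0],[0,0,-0.9,0],[0,0,-0.9,0],[0,0,0,0],[0,0,0,0]]]' 60 && python3 twz.py w9 .016
python3 -c "
import cv2;cv2.imwrite('pics/w9c.png',cv2.imread('pics/w9.png')[140:400,160:420])"
```

```text
[[ 0.6197 -0.2441  0.01  ]
 [ 0.6227 -0.2478  0.01  ]
 [ 0.6195 -0.2422  0.01  ]
 [ 0.6229 -0.2492  0.01  ]] 0.004800367618876534 0.007778265206519237
t: 18.42
tcp_pos: [0.5797, -0.2573, 0.0464]
tool_rot: [0.997, 0.077, -0.0, -0.0]
force: [-0.2, 0.5, 0.2]
finger_gap: 0.701
gripper_force: 0.0
tcp [ 0.5794 -0.2572  0.046 ] yaw 8.79
plate [296 222  12  47 422] centre [ 0.5807 -0.2688] yaw 8.4 len 0.0311 wid 0.0065
plate [248 224  16  47 461] centre [ 0.5749 -0.2408] yaw 13.4 len 0.0311 wid 0.0077
```

View pics/w9c.png

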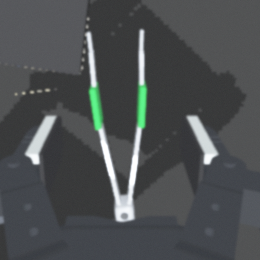

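```bash
python3 - <<'E'
from h import *
z=np.load("pics/w9.npz");K,E=z["K"],z["E"]
a,b,h=ray(K,E,[(249.5,174),(301,172),(284,352)],.010)[:,:2]
g=lambda v:np.degrees(np.arctan2(v[1],v[0])).round(2)
print(a,b,h,"gap c-c",np.linalg.norm(a-b),"len",np.linalg.norm((a+b)/2-h),"yaws",g(a-h),g(b-h),"bis",g((a+b)/2-h))
z=np.load("pics/w7.npz");K,E=z["K"],z["E"]
a,b,h=ray(K,E,[(271,171),(323.5,175),(280,353)],.010)[:,:2]
print(a,b,h,np.linalg.norm(a-b),g(a-h),g(b-h),g((a+b)/2-h))
E
```

```text
[ 0.61932648 -0.23068564] [ 0.62527464 -0.26111333] [ 0.49352341 -0.27158191] gap c-c 0.03100363608451394 len 0.13131314089128027 yaws 18.01 4.54 bis 11.28
[ 0.62423806 -0.24394863] [ 0.62668542 -0.27560596] [ 0.49337098 -0.26955681] 0.03175179232976608 11.07 -2.6 4.23
```

```bash
cat > gap.py <<'E'
from h import *
import sys
im,d,K,E=grab("wrist",sys.argv[1]); c=im[150:340,200:360]; cv2.imwrite("pics/"+sys.argv[1]+"c.png",cv2.resize(c,None,fx=3,fy=3,interpolation=2)[:,:,::-1])
E
python3 -m handwheel '[[[-0.08,-0.1,0,-0.37],[0,0,0,0],[0,0,0.7,0],[0,0,0.6,0],[0,0,0.44,0],[0,0,0,0],[0,0,0,0]]]' 45 20 && python3 -m handwheel '[[[0,0,0,0],[0,0,0,0],[0,0,0,0],[0,0,0,0]]]' 34 && python3 -m handwheel '[[[0,0,0,0],[0,0,0,0],[0,0,0,0]]]' 30 && python3 -m handwheel '[[[0,0,0,0],[0,0,0,0],[0,0,0,0],[0,0,0,0]]]' 26 && python3 gap.py w10
```

```text
t: 19.35
tcp_pos: [0.5779, -0.2555, 0.0034]
tool_rot: [0.995, 0.096, 0.0, 0.0]
force: [-0.1, 0.2, -0.1]
finger_gap: 0.527
gripper_force: 0.0
t: 19.85
tcp_pos: [0.5781, -0.2557, 0.0039]
tool_rot: [0.995, 0.096, 0.0, 0.0]
force: [-0.0, 0.3, 2.8]
finger_gap: 0.396
gripper_force: 2.4
t: 20.23
tcp_pos: [0.5783, -0.2558, 0.0042]
tool_rot: [0.995, 0.096, 0.001, 0.001]
force: [-0.2, -0.4, 6.1]
finger_gap: 0.351
gripper_force: 4.3
t: 20.72
tcp_pos: [0.5785, -0.2559, 0.0043]
tool_rot: [0.995, 0.096, 0.001, 0.001]
force: [0.1, 0.6, 5.8]
finger_gap: 0.309
gripper_force: 5.7
```

View pics/w10c.png

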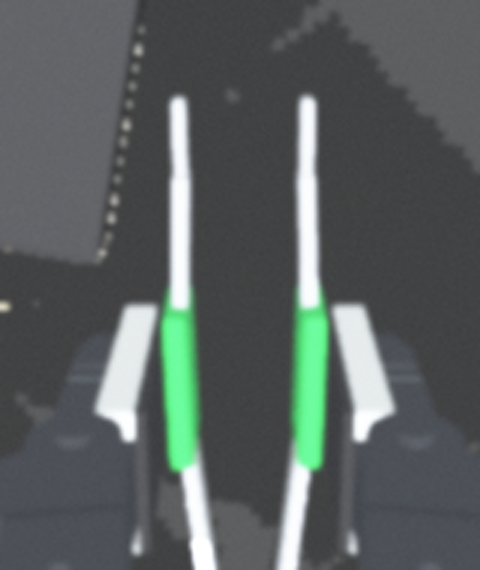

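The grasp is symmetric now: tips at (178,100) and (307,100) in the crop, plates nearly parallel to the pads. I'll squeeze to 22 mm and check the gap.

```bash
python3 -m handwheel '[[[0,0,0,0],[0,0,0,0],[0,0,0,0],[0,0,0,0]]]' 24 && python3 -m handwheel '[[[0,0,0,0],[0,0,0,0],[0,0,0,0],[0,0,0,0]]]' 22.5 && cat > tips.py <<'E'
from h import *
import sys
fn=sys.argv[1]; z0=float(sys.argv[2])
if len(sys.argv)<4: im,d,K,E=grab("wrist",fn); s=sense(); print(s["tcp_pos"].round(4),"yaw",np.degrees(2*np.arctan2(s["tool_rot"][1],s["tool_rot"][0])).round(2),"open",round(s["finger_gap"]*85.4,2),s["gripper_force"],s["force"].round(1))
else: z=np.load(f"pics/{fn}.npz"); im,K,E=z["im"],z["K"],z["E"]
hsv=cv2.cvtColor(im,cv2.COLOR_RGB2HSV); b=((hsv[...,2]>150)&(hsv[...,1]<60)).astype(np.uint8)
b[:150]=0;b[252:]=0;b[:,:225]=0;b[:,340:]=0
n,L,st,c=cv2.connectedComponentsWithStats(b); out=[]
for i in range(1,n):
    if st[i,3]>25 and st[i,2]<40:
        r0=st[i,1]; g=im[r0+2:r0+7].astype(float).mean(2).mean(0); w=np.clip(g-100,0,None); sl=slice(st[i,0]-2,st[i,0]+st[i,2]+2); u=(w[sl]*np.arange(560)[sl]).sum()/w[sl].sum(); out.append((u,r0)); print("tip px",round(u,1),r0)
if len(out)==2:
    P=ray(K,E,out,z0)[:,:2]; print(P.round(4),"gap",(np.linalg.norm(P[0]-P[1])-.002).round(4),"mid",P.mean(0).round(4))
E
python3 tips.py w10 .010 x; python3 tips.py w8 .010 x; python3 tips.py w11 .010
```

```text
t: 21.28
tcp_pos: [0.5785, -0.2559, 0.0044]
tool_rot: [0.995, 0.096, 0.001, 0.001]
force: [0.9, 0.5, 6.1]
finger_gap: 0.286
gripper_force: 6.4
t: 21.78
tcp_pos: [0.5786, -0.2558, 0.0045]
tool_rot: [0.995, 0.096, 0.001, 0.001]
force: [-0.0, -0.0, 6.2]
finger_gap: 0.262
gripper_force: 7.0
tip px 259.0 182
tip px 302.1 182
[[ 0.6223 -0.2357]
 [ 0.6261 -0.2553]] gap 0.018 mid [ 0.6242 -0.2455]
tip px 279.5 189
tip px 263.1 193
[[ 0.6234 -0.2489]
 [ 0.6203 -0.2417]] gap 0.0058 mid [ 0.6218 -0.2453]
[ 0.5786 -0.2558  0.0045] yaw 11.01 open 22.75 7.034705579280853 [-0.8 -0.1  7. ]
tip px 264.2 182
tip px 297.0 182
[[ 0.6228 -0.238 ]
 [ 0.6257 -0.253 ]] gap 0.0133 mid [ 0.6242 -0.2455]
```

```bash
python3 -m handwheel '[[[0,0,0,0],[0,0,-0.1,0],[0,0,-0.2,0],[0,0,-0.4,0],[0,0,-0.6,0],[0,0,-0.6,0],[0,0,-0.6,0],[0,0,-0.4,0],[0,0,-0.1,0],[0,0,0,0],[0,0,0,0],[0,0,0,0]]]' 22 && python3 tips.py w12 .085
```

```text
t: 23.32
tcp_pos: [0.5775, -0.2552, 0.0778]
tool_rot: [0.995, 0.096, -0.0, -0.0]
force: [-0.1, -0.4, -0.3]
finger_gap: 0.262
gripper_force: 5.5
[ 0.5775 -0.2553  0.0779] yaw 11.01 open 22.2 5.473965257406235 [-0.1  1.  -0.9]
tip px 265.2 183
tip px 296.3 182
[[ 0.6217 -0.238 ]
 [ 0.6249 -0.2519]] gap 0.0123 mid [ 0.6233 -0.2449]
```

View pics/w12.png

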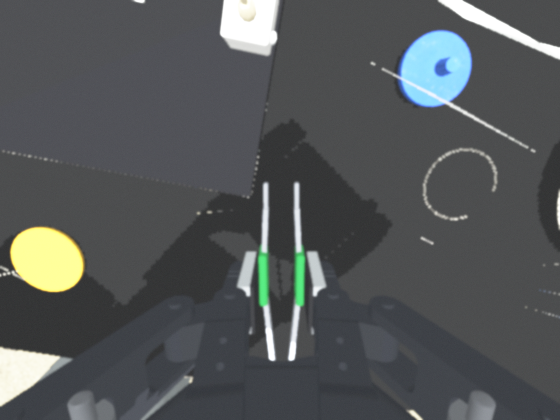

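The tweezers are held level with a measured gap of about 12.3 mm: tips at (265,183) and (296,182), arms symmetric between the pads. Carrying them to the rod.

```bash
python3 -m handwheel '[[[0,0,0,0.6],[0,0,0,0.6],[0,0,0,0.64],[-0.08,-0.4,0,0],[-0.182,-0.924,0,0],[-0.182,-0.924,0,0],[-0.182,-0.924,0,0],[-0.182,-0.924,0,0],[-0.182,-0.924,0,0],[-0.182,-0.924,0,0],[-0.182,-0.924,0,0],[-0.182,-0.924,0,0],[-0.182,-0.924,0,0],[-0.182,-0.924,0,0],[-0.182,-0.924,0,0],[-0.182,-0.924,0,0],[-0.182,-0.924,0,0],[-0.08,-0.4,0,0],[0,0,0,0],[0,0,0,0]]]' && python3 - <<'E'
from h import *
s=sense(); print(s["tcp_pos"].round(4),"yaw",np.degrees(2*np.arctan2(s["tool_rot"][1],s["tool_rot"][0])).round(2),s["finger_gap"]*85.4)
im,d,K,E=grab("wrist","w13"); hsv=cv2.cvtColor(im,cv2.COLOR_RGB2HSV)
for r in range(170,260,6):
    w=np.where((hsv[r,200:370,2]>140)&(hsv[r,200:370,1]<60))[0]+200; q=np.where((hsv[r,200:370,1]>90)&((hsv[r,200:370,0]<10)|(hsv[r,200:370,0]>170))&(hsv[r,200:370,2]>70))[0]+200
    b=((hsv[r,:,0]>90)&(hsv[r,:,0]<130)&(hsv[r,:,1]>90)&(hsv[r,:,2]>60)).sum()
    print(r,"w",w.min() if len(w) else None,w.max() if len(w) else None,len(w),"red",q.tolist(),"blue",b)
E
python3 tips.py w13 .0815 x
```

```text
t: 25.88
tcp_pos: [0.5152, 0.0644, 0.0785]
tool_rot: [1.0, -0.0, 0.0, 0.0]
force: [0.1, -0.1, 0.2]
finger_gap: 0.258
gripper_force: 5.5
[0.5152 0.0644 0.0785] yaw -0.06 21.992539044052446
170 w 245 314 64 red [270, 288, 289] blue 76
176 w 245 314 64 red [269, 270, 271, 288, 289] blue 76
182 w None None 0 red [] blue 138
188 w 263 305 17 red [] blue 0
194 w 262 298 11 red [] blue 0
200 w 264 298 9 red [] blue 0
206 w 264 298 9 red [] blue 0
212 w 263 299 12 red [] blue 0
218 w 263 299 10 red [] blue 0
224 w 262 300 12 red [] blue 0
230 w 262 300 12 red [] blue 0
236 w 262 300 12 red [] blue 0
242 w 262 300 10 red [] blue 0
248 w 262 300 10 red [] blue 0
254 w 224 317 22 red [] blue 0
tip px 256.8 150
tip px 279.5 150
tip px 302.3 150
tip px 265.2 183
tip px 296.7 183
```

```bash
python3 - <<'E'
from h import *
z=np.load("pics/w13.npz");im,K,E=z["im"],z["K"],z["E"]; hsv=cv2.cvtColor(im,cv2.COLOR_RGB2HSV)
q=(hsv[...,1]>60)&((hsv[...,0]<10)|(hsv[...,0]>170))&(hsv[...,2]>70); q[:120]=0;q[190:]=0;q[:,:255]=0;q[:,305:]=0
ys,xs=np.nonzero(q); L=[]
for m in (xs<279,xs>=279): L.append((xs[m].mean(),(ys[m].min()+ys[m].max())/2)); print("red",L[-1],ys[m].min(),ys[m].max())
R_=ray(K,E,L,.0295)[:,:2]; T=ray(K,E,[(265.2,183.5),(296.7,183.5)],.082)[:,:2]
print("lines",R_.round(4),"tips",T.round(4),"gap",np.linalg.norm(T[0]-T[1])-.002,"mid diff rod-tip",(R_.mean(0)-T.mean(0)).round(4))
E
```

```text
red (np.float64(269.9642857142857), np.float64(164.5)) 152 177
red (np.float64(289.0), np.float64(165.0)) 152 178
lines [[0.5623 0.0728]
 [0.5619 0.0606]] tips [[0.5607 0.0732]
 [0.5607 0.0583]] gap 0.01290270102602798 mid diff rod-tip [0.0014 0.001 ]
```

```bash
python3 -m handwheel '[[[0.03,-0.015,0.3,0],[0.03,-0.015,0.3,0],[0,0,0.3,0],[0,0,0.2,0],[0,0,0.1,0],[0,0,0.06,0],[0,0,0,0],[0,0,0,0],[0,0,0,0],[0,0,0,0]]]' && python3 - <<'E'
from h import *
s=sense(); print(s["tcp_pos"].round(4),s["finger_gap"]*85.4,s["gripper_force"])
im,d,K,E=grab("wrist","w14"); hsv=cv2.cvtColor(im,cv2.COLOR_RGB2HSV)
q=(hsv[...,1]>60)&((hsv[...,0]<10)|(hsv[...,0]>170))&(hsv[...,2]>70); q[:120]=0;q[235:]=0;q[:,:255]=0;q[:,305:]=0
ys,xs=np.nonzero(q); L=[]
for m in (xs<280,xs>=280):
    if m.any(): L.append((xs[m].mean(),(ys[m].min()+ys[m].max())/2)); print("red",L[-1],ys[m].min(),ys[m].max())
for r in range(176,250,6):
    v=hsv[r,200:370]; w=np.where((v[:,2]>140)&(v[:,1]<60))[0]+200; k=np.split(w,np.where(np.diff(w)>1)[0]+1); print(r,[(int(a[0]),int(a[-1])) for a in k if len(a)])
if len(L)==2: print("lines",ray(K,E,L,.0295)[:,:2].round(4))
print("tips",ray(K,E,[(265.2,183.5),(296.7,183.5)],.0505)[:,:2].round(4))
E
```

```text
t: 27.18
tcp_pos: [0.5164, 0.0657, 0.0471]
tool_rot: [1.0, -0.0, 0.0, 0.0]
force: [0.1, 0.3, -0.7]
finger_gap: 0.256
gripper_force: 5.5
[0.5164 0.0657 0.0471] 21.839023257987634 5.479872599244118
red (np.float64(270.22222222222223), np.float64(175.0)) 160 190
red (np.float64(292.63953488372096), np.float64(175.0)) 160 190
176 [(240, 268), (272, 291), (295, 324)]
182 [(241, 268), (272, 290), (295, 322)]
188 [(241, 268), (273, 290), (295, 322)]
194 [(264, 267), (295, 298)]
200 [(264, 267), (294, 298), (301, 304), (309, 311)]
206 [(251, 252), (258, 260), (264, 267), (294, 298)]
212 [(263, 268), (294, 299)]
218 [(263, 267), (295, 299)]
224 [(262, 267), (295, 300)]
230 [(262, 267), (295, 300)]
236 [(262, 267), (295, 300)]
242 [(262, 266), (296, 300)]
248 [(262, 266), (296, 300)]
lines [[0.5622 0.0728]
 [0.5622 0.0607]]
tips [[0.5618 0.0744]
 [0.5618 0.0595]]
```

Both tips are within about 2 mm of their lines, and the gap is 12–13 mm. The rod is undisturbed and the arm is steady, so I'm handing in.

```bash
python3 -c "
from station import sign_off; print(sign_off())"
```

```text
the job is handed in; nothing more can be done
None
```

I handed the job in with the rod lying field-up and the tweezers held about 18 mm above it, gap 12–13 mm, each tip within about 2 mm of its red line; however, my first grasp twisted and pinched the tips to about 5.8–6.1 mm, at the 6 mm failure limit, so that check may have failed, and I viewed 13 pictures against the limit of 10.

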